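# Tip the bench block onto its nylon side and push it up to the stop

### The arm

A 6-joint arm with a two-finger parallel gripper is mounted at the origin on the work surface. World frame = base frame: x ahead of the robot, y to its left, z up, the work surface at z = 0. Lengths are in mm, angles in rad, forces in N, time in s.
With the tool pointing down it reaches from about 350 to 775 mm from the base axis. Payload 7.3 kg.
Tool frame: the origin (TCP) lies at the very end of the fingers, on their centre line; the grasp point (between the pads) lies 19 mm behind it; z points along the fingers, y is the line along which they close (so a half turn about z gives the same grasp; the last joint's range is limited). The gripper opens to 92 mm and grips with 3 to 60 N. Pads are 19 mm wide; open, the fingers measure 130 mm over their backs; the gripper's body (75 mm by 190 mm) begins 47 mm behind the grasp point.
Start: joints at [1.05, 0.342, 1.524, -0, 1.275, -0.146], TCP at [192.182, 488.58, 226.741] pointing down, gripper open.
Joint ranges: [-2.53, 2.53], [-0.77, 2.02], [0.04, 2.7], [-1, 4.14], [0.28, 2.66], [-3.11, 3.11]. Speed limits (rad/s): [2.57, 2.57, 3.14, 3.14, 3.14, 3.14].

### API

Orientations are given as [roll, pitch, yaw] about the fixed x, y, z axes, in that order (R = Rz(yaw) Ry(pitch) Rx(roll)).
In Python, from plant import get_obs, optics, ticket, finder gives the robot as it stands.
- The arm moves only by the tool send_rows, never from a script. Its arguments are lists of equal length, an entry for each row: "offset": the shift along the tool's x, y, z scaled (see below), a list of three; "delta_rot": the turn, a rotation vector about the tool's x, y, z scaled (see below), a list of three. In form: {"offset": [[dx, dy, dz], ...], "delta_rot": [[rx, ry, rz], ...]}. A call has 1 to 8 rows; each row is the pose to reach, as a shift and turn from the pose commanded when the call began, along the tool's axes at that moment, turning the shorter way round; what a row does not reach only later rows make up. The controller multiplies each number of a shift by 120 mm and each number of a turn by 360 degrees. A row lasts 1/8 s, in which the tool goes at most 62.5 mm and 10.7 degrees, less where a joint would pass 70% of its speed; a pose out of reach is approached as far as the arm can. A call with a number of a shift or a turn outside -1 to 1 is refused whole. A call with a gripper value outside its range is refused whole. "grip" is the opening, from 0 (shut) to 1 (fully open), set as the call begins (left out, the last holds). The fingers move at their own pace and stop on an object; the grip force is fixed at half the most. Time passes only in rows, so rows that repeat a pose let the fingers close. It gives the time, the measured TCP pose, the force, the opening and the grip force at its end, in the units of the state.
- get_obs(): the state, without advancing time (a new reading comes with each control period).
- optics.capture(name): name is "scene" or "top" or "wrist"; returns the picture (480x640x3 uint8, red, green, blue); there is no depth.
- optics.get_calibration(name): a dict with "fx", "fy", "cx", "cy" (pixels), "world_from_camera" (4x4, takes a point from camera to world coordinates). Camera axes: x right, y down, z forward; pixel columns grow to the right and rows downward; lengths in mm; the calibration is good to about 2 mm. A picture is of the moment at which its call begins: read the wrist's pose just before it. get_calibration takes no time and is no camera call; for the wrist camera it gives the pose at the moment of the call.
- ticket.close_job(): hands the job in; it is judged then, once.
Trained networks look in the newest picture that a camera, given by its name, has taken for a name from the list of things; names that differ only in an ending like _2 or _b are one class to them, and where a whole thing is asked for, a point or a joint stands for the part that bears it (a point fixed in the world has none). Each returns a list of dicts, best first, with "confidence" (0 to 1); they miss things now and then, are a little off and sometimes report something else, mostly with a low value. They report only what shows in the picture. A call takes as long as a camera call.
- finder.boxes_of(target, camera): "box" ([left, top, right, bottom] in pixels, round what is visible of it).
- finder.silhouettes(target, camera): "region" (480x640 bool, what is visible of it) and "box" ([left, top, right, bottom] in pixels, round what is visible of it).
- finder.pinpoint(target, camera): "uv" ([column, row] in pixels: a listed point, or the origin of a listed thing).
The state is a dict: "time": time; "joint_positions": joint angles; "dq": joint speeds; "tau": joint torques, N m; "tool_pos": TCP position; "tcp_rot": TCP orientation; "contact_force": force on the tool from outside, world axes, zero at the start; "moment": the same for the moment, N m; "grip_width": finger opening in mm; "finger_force": force on a finger pad.
Only numpy, scipy, OpenCV 4.12 (cv2) and the standard library are available. Lean on these libraries where they do the work, as an engineer would, in place of code of your own. Each camera call takes 0.05 s, during which the arm holds its last target. There are 200 camera calls.

### The job

The steel-and-red-nylon bench block is standing on its edge: where it stands, push it over so that it lies flat on the bench, red side down and bright steel face up. Then push it along the bench until it touches the near face of the dark wooden stop bar, anywhere along the bar. Push the block, never lift it off the bench, and do not disturb the jar, the bangle or the bur stand.

Things in the scene. Friction and masses are not known exactly. Their poses are not given: they have to be found in the camera images.
- block: Loose octagonal bench block, 75 mm across flats, 24 mm thick, 0.5 kg: a 12 mm bright steel half on a 12 mm red nylon half. Starts standing on one 31 mm wide edge flat. Origin: middle of that flat, mid-thickness (at bench level at the start). +x: outward normal of the steel face (at x = +12 mm; red face at -12 mm); z: from that flat through the centre. It can be knocked over either way.
- block_center (a point): Centre of the bench block, axes as the block; 37.5 mm above the bench at the start, 12 mm when flat. 37.5 mm to each edge flat, 40.6 mm to a corner. Pushed near its top, the block tips without sliding (about 1.5 N) and falls to the red side by itself once about 25 degrees over. Sliding it flat takes about 2 to 6 N.
- stop: Dark wooden stop bar fixed to the bench, 30 mm (x) by 240 mm (y) by 18 mm high, with two brass screw heads on top. Origin: centre of its underside, at bench level. Its near face, the one the block is to touch, lies at x = -15 mm in its own frame and looks towards its -x, roughly towards the robot. The bar may be turned somewhat.
- jar: Bystander: small closed amber glass jar with a black cap, 42 mm in diameter, 62 mm high, loose. Origin: centre of its underside.
- bangle: Bystander: copper bangle lying flat, 66 mm outside diameter, 12 mm high, loose. Origin: its centre, at bench level.
- bur_stand: Bystander: pale wooden stand 50 by 80 mm with eight upright steel burs, 66 mm high in all, loose. Origin: centre of its underside.

How it is judged:
By the outcome, as a careful person would: the job done as asked, in the order asked, and still so for the second after the job is handed in, with the robot touching nothing.
It also fails if it takes over 51 s, if anything falls off the work surface, if the arm or the gripper's body presses on something with over 40 N, if the wrist force passes 120 N, or if a joint passes its speed limit or range.

## Working session

There is one attempt and no reset: what is moved stays moved. The work goes in short steps, Python scripts to look and compute and a tool call to move; the robot and the scene stay as the last step left them, time stands still between calls to the robot, and variables do not carry over. Pictures are saved under pics/ and viewed, at most 10 in all, crops included, and the job is handed in when it is done.

Besides the shell and the picture viewer there is one more tool, called after "Request:" in YAML: its name, and indented under it one key for each argument. send_rows: Moves the arm, as the interface text tells. Its arguments: {"type":"object","properties":{"offset":{"type":"array"},"delta_rot":{"type":"array"},"grip":{"type":"number"}},"required":["offset","delta_rot"]}

```bash
mkdir -p pics; cat > h.py <<'E'
import numpy as np, cv2
from plant import get_obs, optics, ticket, finder
def cap(n,f=None):
    im=optics.capture(n)
    if f: cv2.imwrite('pics/'+f,im[:,:,::-1])
    return im
def ray(n,uv):
    c=optics.get_calibration(n);T=np.array(c['world_from_camera'])
    d=T[:3,:3]@np.array([(uv[0]-c['cx'])/c['fx'],(uv[1]-c['cy'])/c['fy'],1]);return T[:3,3],d
def at(n,uv,z):
    o,d=ray(n,uv);return o+d*(z-o[2])/d[2]
def proj(n,p):
    c=optics.get_calibration(n);T=np.linalg.inv(np.array(c['world_from_camera']))
    q=T[:3,:3]@np.array(p)+T[:3,3];return np.array([q[0]/q[2]*c['fx']+c['cx'],q[1]/q[2]*c['fy']+c['cy']])
def tri(a,b):
    A=[];y=[]
    for o,d in (a,b):
        d=d/np.linalg.norm(d);P=np.eye(3)-np.outer(d,d);A.append(P);y.append(P@o)
    return np.linalg.lstsq(np.vstack(A),np.hstack(y),rcond=None)[0]
E
python3 - <<'E'
from h import *
np.set_printoptions(precision=1,suppress=True)
cap('scene','s1.png');cap('top','t1.png')
for t in ['block','block_center','stop','jar','bangle','bur_stand']:
    r={}
    for c in ['scene','top']:
        p=finder.pinpoint(t,c)
        if p: r[c]=p[0]['uv'];print(t,c,np.array(p[0]['uv']),p[0]['confidence'],at(c,p[0]['uv'],0))
    if len(r)==2: print('  tri',tri(ray('scene',r['scene']),ray('top',r['top'])))
o=get_obs();print(o['time'],o['tool_pos'],o['tcp_rot'],o['grip_width'])
E
```

```text
block scene [339.2 230.9] 0.9 [505.7  59.3   0. ]
block top [293.6 270.7] 0.84 [509.2  59.4   0. ]
  tri [508.9  59.    3.7]
block_center scene [339.2 219.1] 0.69 [472.7  62.9   0. ]
block_center top [291.6 269.6] 0.69 [511.3  63.2   0. ]
  tri [508.4  59.8  38.6]
stop scene [361.7 312.8] 0.91 [705.8  78.1   0. ]
jar scene [245.9 228.3] 0.91 [ 479.9 -132.1    0. ]
jar top [395.6 281.7] 0.76 [ 488.4 -137.6    0. ]
  tri [ 488.  -133.5    9.2]
bangle scene [472. 235.] 0.7 [542.9 327.7   0. ]
bangle top [160.8 252.2] 0.78 [544.5 317.4   0. ]
  tri [545.1 321.7   2.1]
bur_stand scene [240.5 279.6] 0.55 [ 610.6 -140.9   -0. ]
bur_stand top [393.  221.6] 0.64 [ 605.9 -134.6    0. ]
  tri [ 606.9 -138.5   -5.4]
0.7 [192.2 488.6 226.7] [3.1 0.  2.8] 92.26195414161236
```

View pics/s1.png

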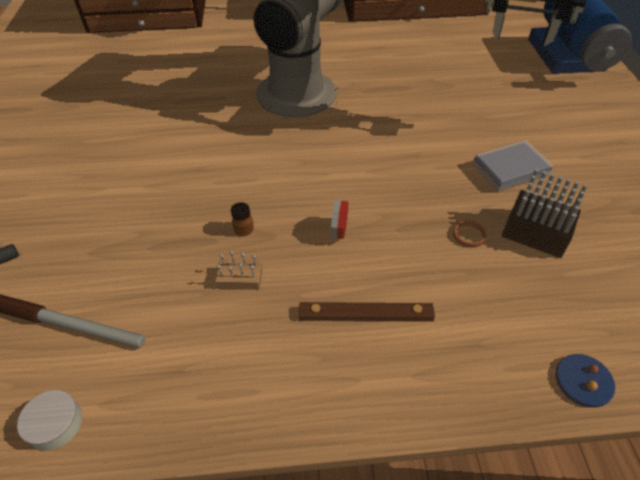

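View pics/t1.png

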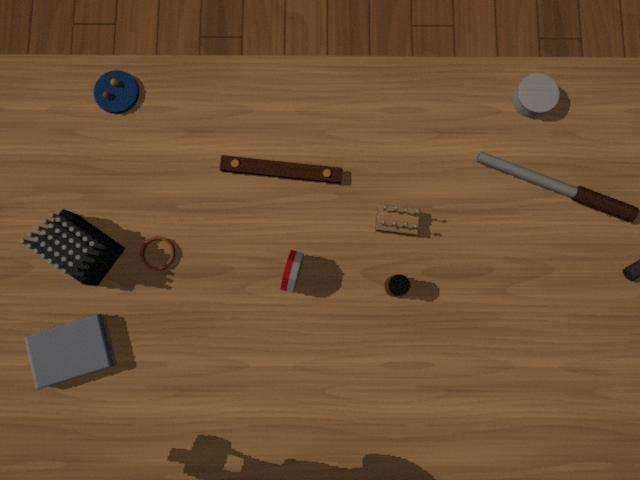

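```bash
python3 - <<'E'
from h import *
np.set_printoptions(precision=1,suppress=True)
im=cv2.imread('pics/t1.png')
c=cv2.resize(im[225:305,250:350],None,fx=8,fy=7,interpolation=cv2.INTER_CUBIC)
c2=cv2.resize(cv2.imread('pics/s1.png')[180:260,290:390],None,fx=8,fy=7,interpolation=cv2.INTER_CUBIC)
cv2.imwrite('pics/tc.png',cv2.resize(np.vstack([c,c2]),(428,600)))
for c in ['top','scene']:
    for t in ['stop','block']:
        s=finder.silhouettes(t,c)
        if s:
            m=s[0]['region'].astype(np.uint8);k,_=cv2.findContours(m,0,2);k=max(k,key=cv2.contourArea)
            b=cv2.boxPoints(cv2.minAreaRect(k));z=18 if t=='stop' else 75
            print(t,c,s[0]['confidence'],b.tolist());print(np.array([at(c,p,z) for p in b])[:,:2])
    C=optics.get_calibration(c);print(np.array(C['world_from_camera'])[:3,3],C['fx'])
E
```

```text
stop top 0.9 [[218.3369903564453, 171.2986297607422], [220.06849670410156, 154.8493194580078], [341.66851806640625, 167.64930725097656], [339.93701171875, 184.09861755371094]]
[[701.3 206.9]
 [734.5 204.5]
 [709.4 -33.5]
 [676.5 -30. ]]
block top 0.92 [[278.4117736816406, 289.35296630859375], [288.6470642089844, 248.41180419921875], [304.4117736816406, 252.35296630859375], [294.1764831542969, 293.29412841796875]]
[[470.7  82.3]
 [543.9  64.9]
 [536.9  36.5]
 [463.8  54.2]]
[439.8  10.3 987.6] 510.7772105097579
stop scene 0.7 [[299.0, 302.0], [434.0, 302.0], [434.0, 321.0], [299.0, 321.0]]
[[683.8 -33. ]
 [706.9 207.4]
 [745.5 198.3]
 [723.2 -35.2]]
block scene 0.75 [[329.6341247558594, 237.29266357421875], [333.8292541503906, 199.53656005859375], [349.0853576660156, 201.231689453125], [344.8902282714844, 238.98779296875]]
[[585.7  31.6]
 [488.8  49.4]
 [496.3  78.6]
 [592.5  59.1]]
[1191.1  -27.9  778.1] 505.42613694136486
```

Top view: the block stands with steel on the right (-y) side (~297,270) and red on the left (~287,270). The jar (398,285), bur stand (398,220) and bangle (158,253) are clear. The stop bar runs from (220,163) to (342,175). I'll push the block over toward +y, then slide it toward +x.

```bash
cat >> h.py <<'E'
from scipy.spatial.transform import Rotation as Ro
np.set_printoptions(precision=4,suppress=True)
def go(p,yaw,n=1):
    o=get_obs();R=Ro.from_euler('xyz',o['tcp_rot']);d=R.inv().apply(np.array(p)-o['tool_pos'])/120
    T=Ro.from_euler('xyz',[np.pi,0,yaw]);r=(R.inv()*T).as_rotvec()/(2*np.pi)
    print('pos',o['tool_pos'],o['tcp_rot'],'off',d,'per',d/n,'rot',r,'per',r/n,'t',o['time'])
E
python3 - <<'E'
from h import *
n=np.array([.23,.973,0]);p=np.array([509,59.5,0])
go(p-n*57+[0,0,200],2.91,4)
E
```

```text
pos [192.1771 488.5724 226.7553] [ 3.1415 -0.      2.7668] off [-3.8335 -2.8309  0.2226] per [-0.9584 -0.7077  0.0556] rot [ 0.     -0.     -0.0228] per [ 0.     -0.     -0.0057] t 0.9
```

Request:
send_rows:
  offset:
    - [-0.32, -0.236, 0]
    - [-0.64, -0.47, 0]
    - [-0.96, -0.708, 0]
  delta_rot:
    - [0, 0, 0]
    - [0, 0, 0]
    - [0, 0, 0]
  grip: 0

```text
time: 1.27
tool_pos: [268.8, 366.2, 226.8]
tcp_rot: [3.141, 0.0, 2.767]
contact_force: [-0.5, -0.6, 0.6]
grip_width: 66.3
finger_force: 0.0
```

Request:
send_rows:
  offset:
    - [-0.32, -0.236, 0]
    - [-0.64, -0.47, 0]
    - [-0.96, -0.708, 0]
  delta_rot:
    - [0, 0, 0]
    - [0, 0, 0]
    - [0, 0, 0]

```text
time: 1.65
tool_pos: [345.1, 244.8, 226.9]
tcp_rot: [3.141, 0.001, 2.767]
contact_force: [0.6, 0.4, 0.2]
grip_width: 36.3
finger_force: 0.0
```

Request:
send_rows:
  offset:
    - [-0.32, -0.236, 0]
    - [-0.64, -0.47, 0]
    - [-0.96, -0.708, 0]
  delta_rot:
    - [0, 0, 0]
    - [0, 0, 0]
    - [0, 0, 0]

```text
time: 2.02
tool_pos: [421.2, 123.5, 227.0]
tcp_rot: [3.141, 0.001, 2.767]
contact_force: [0.3, 1.3, 0.0]
grip_width: 6.3
finger_force: 0.0
```

Request:
send_rows:
  offset:
    - [-0.32, -0.236, 0]
    - [-0.64, -0.47, 0]
    - [-0.954, -0.708, 0.2]
    - [-0.954, -0.708, 0.2]
  delta_rot:
    - [0, 0, 0]
    - [0, 0, -0.01]
    - [0, 0, -0.0228]
    - [0, 0, -0.0228]

```text
time: 2.52
tool_pos: [496.2, 1.5, 200.9]
tcp_rot: [-3.141, -0.003, 2.907]
contact_force: [-0.8, 0.2, 0.1]
grip_width: 0.4
finger_force: 0.0
```

```bash
python3 - <<'E'
from h import *
cap('wrist','w1.png')
for t in ['block','block_center']:
    p=finder.pinpoint(t,'wrist')
    if p: uv=p[0]['uv'];print(t,uv,p[0]['confidence'],at('wrist',uv,0 if t=='block' else 37.5))
n=np.array([.23,.973,0]);p=np.array([509,59.5,0])
go(p-n*57+[0,0,62],2.91,2); print(get_obs()['grip_width'])
E
```

```text
block [380.6, 209.8] 0.96 [510.2901  65.1702   0.    ]
block_center [387.6, 215.2] 0.71 [507.5719  66.5667  37.5   ]
pos [495.6471   4.3743 202.9393] [ 3.1412 -0.0002  2.9096] off [-0.0029 -0.0027  1.1745] per [-0.0014 -0.0014  0.5872] rot [ 0.0001 -0.     -0.0001] per [ 0. -0. -0.] t 2.675
0.6504396114563934
```

View pics/w1.png

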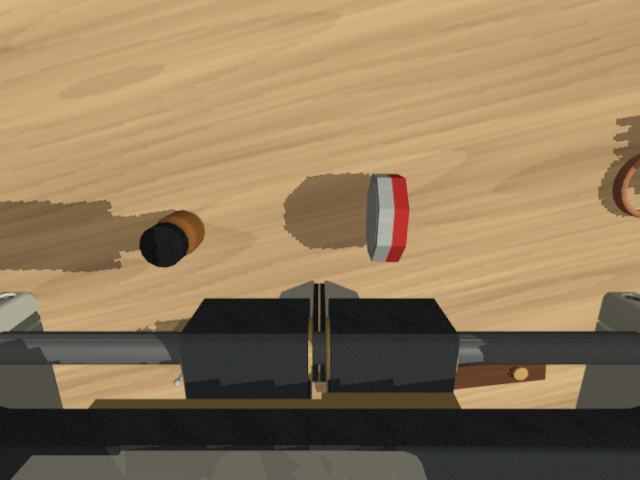

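The wrist view shows the block upright at (388,215), steel on the left and red on the right, squarely facing the closed fingers. I'll lower the tool and push along tool +y.

Request:
send_rows:
  offset:
    - [0, 0, 0.5]
    - [0, 0, 1.0]
    - [0, 0, 1.0]
  delta_rot:
    - [0, 0, 0]
    - [0, 0, 0]
    - [0, 0, 0]

```text
time: 3.05
tool_pos: [492.9, 5.4, 80.3]
tcp_rot: [-3.141, -0.008, 2.911]
contact_force: [0.1, -0.0, 1.2]
grip_width: 0.7
finger_force: 0.0
```

Request:
send_rows:
  offset:
    - [0, 0, 0.17]
    - [0, 0.07, 0.17]
    - [0, 0.14, 0.17]
    - [0, 0.2, 0.17]
    - [0, 0.25, 0.17]
  delta_rot:
    - [0, 0, 0]
    - [0, 0, 0]
    - [0, 0, 0]
    - [0, 0, 0]
    - [0, 0, 0]

```text
time: 3.68
tool_pos: [503.3, 33.8, 63.1]
tcp_rot: [3.141, 0.001, 2.911]
contact_force: [-1.0, -2.5, 3.1]
grip_width: 0.4
finger_force: 1.9
```

Request:
send_rows:
  offset:
    - [0, 0.05, 0]
    - [0, 0.1, 0]
    - [0, 0.15, 0]
    - [0, 0.2, 0]
  delta_rot:
    - [0, 0, 0]
    - [0, 0, 0]
    - [0, 0, 0]
    - [0, 0, 0]

```text
time: 4.18
tool_pos: [508.5, 56.8, 62.7]
tcp_rot: [3.141, 0.001, 2.91]
contact_force: [0.4, 0.3, 0.7]
grip_width: 0.7
finger_force: 0.1
```

```bash
python3 - <<'E'
from h import *
a=cap('scene');b=cap('wrist')
x=cv2.resize(a[150:290,220:420],(800,560))[:, :400] if 0 else cv2.resize(a[170:270,270:420],(400,300))
cv2.imwrite('pics/c2.png',np.hstack([x,cv2.resize(b,(400,300))])[:,:,::-1])
o=get_obs();print(o['tool_pos'],o['contact_force'])
E
```

```text
[508.1837  57.1126  62.1435] [0.6296 0.1277 0.0952]
```

View pics/c2.png

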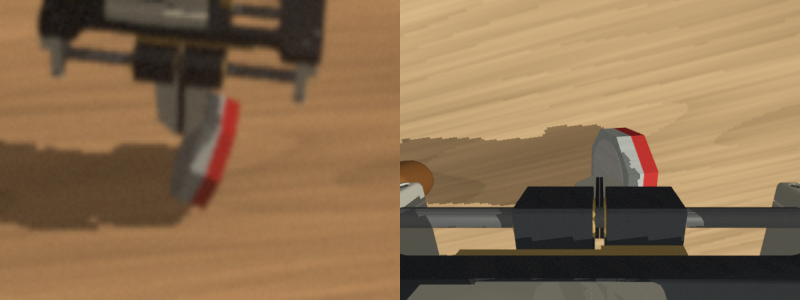

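The block is leaning toward its red side without sliding, so I'll keep pushing.

Request:
send_rows:
  offset:
    - [0, 0.06, 0]
    - [0, 0.12, 0]
    - [0, 0.18, 0]
    - [0, 0.2, 0]
    - [0, 0.2, 0]
    - [0, 0.2, 0]
  delta_rot:
    - [0, 0, 0]
    - [0, 0, 0]
    - [0, 0, 0]
    - [0, 0, 0]
    - [0, 0, 0]
    - [0, 0, 0]

```text
time: 5.03
tool_pos: [513.8, 79.7, 62.3]
tcp_rot: [3.142, -0.0, 2.91]
contact_force: [-0.0, -0.5, 0.4]
grip_width: 0.6
finger_force: 0.0
```

```bash
python3 - <<'E'
from h import *
a=cap('scene');b=cap('wrist')
x=cv2.resize(a[170:270,270:420],(400,300))
cv2.imwrite('pics/c3.png',np.hstack([x,cv2.resize(b,(400,300))])[:,:,::-1])
o=get_obs();print(o['tool_pos'],o['contact_force'])
for c in ['scene','wrist']:
  for t in ['block','block_center']:
    p=finder.pinpoint(t,c)
    if p: uv=p[0]['uv'];print(c,t,uv,p[0]['confidence'],at(c,uv,12))
E
```

```text
[513.7999  79.6633  62.3362] [-1.0564 -0.4779 -0.5439]
scene block [347.7, 228.5] 0.77 [511.423   75.8537  12.    ]
scene block_center [363.7, 230.2] 0.72 [519.1436 107.5908  12.    ]
wrist block [307.2, 258.8] 0.94 [510.1369  73.692   12.    ]
wrist block_center [368.2, 263.4] 0.64 [521.6491 109.2901  12.    ]
```

View pics/c3.png

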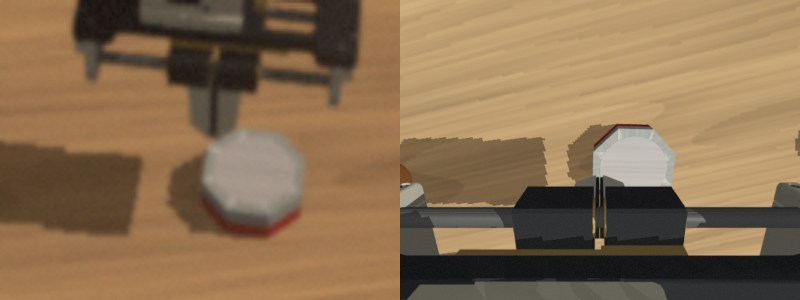

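The block now lies flat, red down and steel up, with its centre near (520,108). Next I'll move behind it.

```bash
python3 - <<'E'
from h import *
go([450,115,62],3.036)
E
```

```text
pos [513.8155  79.7045  62.3459] [3.1415 0.     2.9098] off [0.5851 0.1641 0.0029] per [0.5851 0.1641 0.0029] rot [ 0.      0.     -0.0201] per [ 0.      0.     -0.0201] t 5.325
```

Request:
send_rows:
  offset:
    - [0.3, 0.08, -0.05]
    - [0.585, 0.164, -0.05]
    - [0.585, 0.164, 0.1]
    - [0.585, 0.164, 0.3]
    - [0.585, 0.164, 0.45]
    - [0.585, 0.164, 0.45]
  delta_rot:
    - [0, 0, -0.01]
    - [0, 0, -0.02]
    - [0, 0, -0.02]
    - [0, 0, -0.02]
    - [0, 0, -0.02]
    - [0, 0, -0.02]

```text
time: 6.08
tool_pos: [449.2, 115.0, 7.5]
tcp_rot: [-3.141, -0.003, 3.036]
contact_force: [-0.3, 0.3, 0.9]
grip_width: 0.3
finger_force: 0.0
```

```bash
python3 - <<'E'
from h import *
cap('top','t4.png')
for t in ['block','block_center','stop']:
    p=finder.pinpoint(t,'top')
    if p: uv=p[0]['uv'];print(t,uv,p[0]['confidence'],at('top',uv,12))
    s=finder.silhouettes(t,'top')
    if s:
        k,_=cv2.findContours(s[0]['region'].astype(np.uint8),0,2);k=max(k,key=cv2.contourArea)
        print([at('top',q,12 if t!='stop' else 18)[:2].round(0).tolist() for q in cv2.boxPoints(cv2.minAreaRect(k))])
print(get_obs()['tool_pos'],get_obs()['contact_force'])
E
```

```text
block [286.6, 269.2] 0.92 [511.1649  72.1625  12.    ]
[[519.0, 150.0], [558.0, 150.0], [557.0, 73.0], [517.0, 73.0]]
block_center [267.0, 265.5] 0.86 [518.1579 109.7114  12.    ]
[[519.0, 151.0], [564.0, 146.0], [554.0, 67.0], [509.0, 73.0]]
stop [280.9, 169.9] 0.96 [706.1681  85.5406  12.    ]
[[699.0, 209.0], [735.0, 206.0], [710.0, -36.0], [674.0, -32.0]]
[450.4572 115.1493   8.9397] [-0.058   0.2343 -0.5022]
```

Request:
send_rows:
  offset:
    - [-0.08, 0.01, 0]
    - [-0.16, 0.01, 0]
    - [-0.24, 0.01, 0]
    - [-0.34, 0.01, 0]
    - [-0.44, 0.01, 0]
    - [-0.54, 0.01, 0]
    - [-0.64, 0.01, 0]
    - [-0.72, 0.01, 0]
  delta_rot:
    - [0, 0, 0]
    - [0, 0, 0]
    - [0, 0, 0]
    - [0, 0, 0]
    - [0, 0, 0]
    - [0, 0, 0]
    - [0, 0, 0]
    - [0, 0, 0]

```text
time: 7.42
tool_pos: [537.0, 107.1, 8.2]
tcp_rot: [3.141, 0.0, 3.036]
contact_force: [-1.8, 1.0, 0.2]
grip_width: -0.1
finger_force: 1.3
```

Request:
send_rows:
  offset:
    - [-0.08, 0, 0]
    - [-0.16, 0, 0]
    - [-0.24, 0, 0]
    - [-0.3, 0, 0]
    - [-0.36, 0, 0]
    - [-0.38, 0, 0]
    - [-0.4, 0, 0]
    - [-0.4, 0, 0]
  delta_rot:
    - [0, 0, 0]
    - [0, 0, 0]
    - [0, 0, 0]
    - [0, 0, 0]
    - [0, 0, 0]
    - [0, 0, 0]
    - [0, 0, 0]
    - [0, 0, 0]

```text
time: 8.43
tool_pos: [584.0, 102.1, 8.4]
tcp_rot: [3.141, 0.001, 3.036]
contact_force: [-2.3, -0.3, 0.8]
grip_width: 0.1
finger_force: 0.8
```

```bash
python3 - <<'E'
from h import *
a=cap('scene');b=cap('top')
for c in ['top','scene']:
  for t in ['block_center','stop']:
    p=finder.pinpoint(t,c)
    if p: uv=p[0]['uv'];print(c,t,uv,p[0]['confidence'],at(c,uv,12 if t!='stop' else 0))
cv2.imwrite('pics/c5.png',np.hstack([cv2.resize(a[220:340,290:450],(400,300)),cv2.resize(b[140:260,200:360],(400,300))])[:,:,::-1])
print(get_obs()['tool_pos'],get_obs()['contact_force'],get_obs()['tcp_rot'])
E
```

```text
top stop [278.1, 172.2] 0.6 [704.7321  91.9646   0.    ]
scene block_center [373.3, 273.6] 0.81 [629.4866 110.1835  12.    ]
scene stop [362.9, 312.6] 0.94 [705.5394  80.2921   0.    ]
[584.0324 102.0871   8.4142] [-1.2836  0.9422  0.1011] [3.1414 0.0007 3.0357]
```

View pics/c5.png

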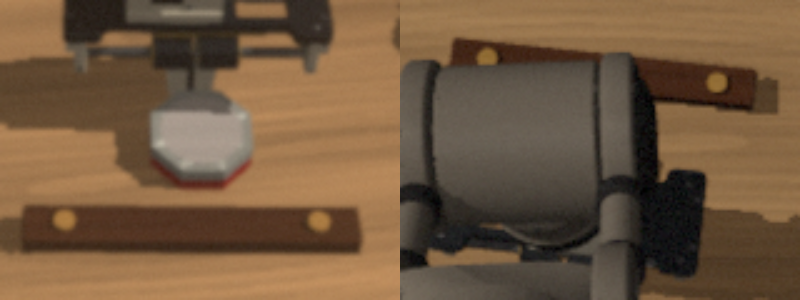

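The block is flat, steel up, about 24 mm short of the bar. I'll close the gap slowly and watch the force.

Request:
send_rows:
  offset:
    - [-0.05, 0, 0]
    - [-0.1, 0, 0]
    - [-0.14, 0, 0]
    - [-0.16, 0, 0]
    - [-0.17, 0, 0]
  delta_rot:
    - [0, 0, 0]
    - [0, 0, 0]
    - [0, 0, 0]
    - [0, 0, 0]
    - [0, 0, 0]

```text
time: 9.35
tool_pos: [604.1, 99.9, 8.3]
tcp_rot: [3.142, -0.0, 3.036]
contact_force: [-2.7, 1.5, 2.5]
grip_width: 0.5
finger_force: 1.8
```

Request:
send_rows:
  offset:
    - [-0.012, 0, 0]
    - [-0.024, 0, 0]
    - [-0.03, 0, 0]
  delta_rot:
    - [0, 0, 0]
    - [0, 0, 0]
    - [0, 0, 0]

```text
time: 9.72
tool_pos: [607.7, 99.6, 8.3]
tcp_rot: [3.141, 0.0, 3.036]
contact_force: [-3.0, 0.3, 0.7]
grip_width: -0.0
finger_force: 1.6
```

Request:
send_rows:
  offset:
    - [-0.01, 0, 0]
    - [-0.02, 0, 0]
    - [-0.02, 0, 0]
  delta_rot:
    - [0, 0, 0]
    - [0, 0, 0]
    - [0, 0, 0]

```text
time: 10.1
tool_pos: [609.3, 99.4, 8.3]
tcp_rot: [-3.142, -0.002, 3.036]
contact_force: [-5.5, 0.5, 3.6]
grip_width: 0.4
finger_force: 2.8
```

Request:
send_rows:
  offset:
    - [-0.01, 0, 0]
    - [-0.02, 0, 0]
    - [-0.02, 0, 0]
  delta_rot:
    - [0, 0, 0]
    - [0, 0, 0]
    - [0, 0, 0]

```text
time: 10.48
tool_pos: [609.3, 99.4, 8.3]
tcp_rot: [-3.141, -0.007, 3.036]
contact_force: [-12.9, 0.2, 9.8]
grip_width: 0.5
finger_force: 6.8
```

The tool has stalled and the force has risen to about 13 N, so the block is against the bar. I'll back straight off, then go up.

Request:
send_rows:
  offset:
    - [0.04, 0, 0]
    - [0.15, 0, 0]
    - [0.4, 0, 0]
    - [0.8, 0, 0]
    - [1.0, 0, -0.4]
    - [1.0, 0, -0.8]
    - [1.0, 0, -0.9]
    - [1.0, 0, -0.9]
  delta_rot:
    - [0, 0, 0]
    - [0, 0, 0]
    - [0, 0, 0]
    - [0, 0, 0]
    - [0, 0, 0]
    - [0, 0, 0]
    - [0, 0, 0]
    - [0, 0, 0]

```text
time: 11.48
tool_pos: [494.2, 111.7, 117.0]
tcp_rot: [3.141, 0.003, 3.036]
contact_force: [0.4, 0.3, -1.0]
grip_width: 0.4
finger_force: 0.0
```

Request:
send_rows:
  offset:
    - [0.4, 0, 0]
    - [0.8, 0, 0]
    - [0.8, 0, 0]
  delta_rot:
    - [0, 0, 0]
    - [0, 0, 0]
    - [0, 0, 0]

```text
time: 11.85
tool_pos: [393.7, 121.9, 114.6]
tcp_rot: [-3.14, -0.006, 3.037]
contact_force: [0.6, -0.7, -0.1]
grip_width: 0.4
finger_force: 0.0
```

```bash
python3 - <<'E'
from h import *
a=cap('scene');b=cap('top')
for t in ['block_center','stop','jar','bangle','bur_stand']:
    p=finder.pinpoint(t,'scene')
    if p: uv=p[0]['uv'];print(t,uv,p[0]['confidence'],at('scene',uv,12 if t=='block_center' else 0))
cv2.imwrite('pics/c6.png',np.hstack([cv2.resize(a[240:340,300:433],(400,300),interpolation=2),cv2.resize(b[130:230,210:343],(400,300),interpolation=2)])[:,:,::-1])
E
```

```text
block_center [373.0, 286.2] 0.95 [658.1401 105.1916  12.    ]
stop [360.1, 313.9] 0.94 [707.7759  74.8963   0.    ]
jar [241.4, 228.1] 0.74 [ 478.4879 -141.404     0.    ]
bangle [471.1, 232.1] 0.65 [534.9758 328.1082   0.    ]
bur_stand [238.6, 281.1] 0.89 [ 613.8057 -144.4018    0.    ]
```

View pics/c6.png

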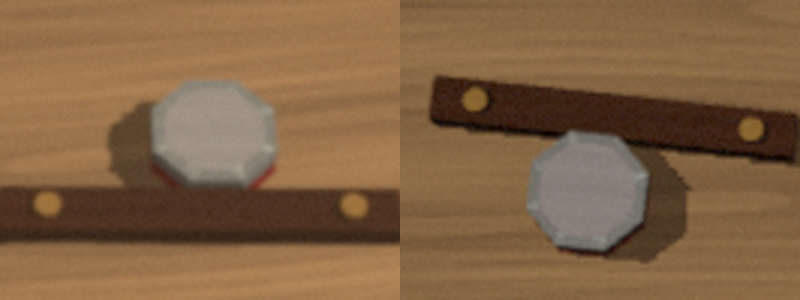

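Both views show the block flat, steel up, with one edge flat against the near face of the bar. Nothing else was disturbed.

```bash
python3 -c "
from plant import ticket;print(ticket.close_job())"
```

```text
the job is handed in; nothing more can be done
None
```

I tipped the block over in place, red side down and steel face up, then slid it until it touched the near face of the stop bar; the arm is clear, the jar, bangle and bur stand were not disturbed, and the job is handed in at about 12 s of the 51 s allowed.

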